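# Set out the potting tray

### The job

Set out the potting tray: stand the terracotta pot in the middle of the blue saucer, the white tub in the middle of the cork mat, and the amber jar centred on top of the tub's lid. Stand the teal bottle on the tray midway between the pot and the tub, and the red tin straight behind the bottle, towards the tray's dark-lipped far edge, with a gap of about 4 cm between bottle and tin. Set everything down gently and upright, let go of it all, and leave the green vase and the potted seedling where they are.

Things in the scene. Friction and masses are not known exactly. Their poses are not given: they have to be found in the camera images.
- tray: Plywood potting tray fixed on the bench, top face 12 mm above it. Origin: at bench height, midway between the centres of saucer and mat. x points away from the robot (turned up to 0.25 rad) to the far edge; the tray spans x -70 to +130 mm, y +-165 mm. Along the far edge only, a dark wooden lip 12 mm high fills x 122 to 130 mm.
- saucer: Blue glazed saucer, 100 mm across at the rim and 10 mm high, with a flat floor 86 mm across and 4 mm above its origin; fixed on one half of the tray (left or right), 110 mm along the tray from the tray's origin. Origin: centre of its underside, on the tray's top face.
- mat: Square cork mat, 94 mm by 94 mm and 4 mm thick, fixed on the other half of the tray, 110 mm from the tray's origin on the side opposite to the saucer. Origin: centre of its underside, on the tray's top face.
- pot: Small empty open-topped terracotta flower pot, 62 mm high, foot 42 mm across; its rim is an upright band 60 mm across from 39 mm to 62 mm height (grip it across the band). About 120 g. Origin: centre of its underside; z up; round, so its yaw means nothing. It starts standing upright on the bench, in one of six spots (three on either side of the tray).
- tub: Closed white plastic fertiliser tub with a flat blue lid, 60 mm high: body 58 mm across at the foot and 64 mm at 50 mm height, then the lid, 66 mm across and 10 mm thick. About 250 g. Origin: centre of its underside; z up; round, so its yaw means nothing. It starts standing upright on the bench, in one of six spots (three on either side of the tray).
- jar: Small amber glass jar with a black lid: 50 mm high, body 42 mm across up to 36 mm, lid 44 mm across above. About 100 g. Origin: centre of its underside; z up; round, so its yaw means nothing. It starts standing upright on the bench, in one of six spots (three on either side of the tray).
- bottle: Teal plant-feed bottle with a white cap and a pale label: 116 mm high, straight body 48 mm across up to 82 mm height, shoulder tapering to the neck at 97 mm, cap 24 mm across. About 160 g. Origin: centre of its underside; z up; round, so its yaw means nothing. It starts standing upright on the bench, in one of six spots (three on either side of the tray).
- tin: Round red tin with a yellow lid, 66 mm high and 44 mm across (lid 45 mm across, the top 6 mm). About 110 g. Origin: centre of its underside; z up; round, so its yaw means nothing. It starts standing upright on the bench, in one of six spots (three on either side of the tray).
- vase: Green glass bud vase, 115 mm high, 62 mm across at the belly (28 mm up), slim neck: a loose bystander that stands in one of the six spots, among the things to be moved. Leave it alone. Origin: centre of its underside.
- seedling: Seedling in a black plastic pot, 60 mm high and 68 mm across with leaves up to about 110 mm: a loose bystander behind the tray. Leave it alone. Origin: centre of its underside.

How it is judged (in metres and radians):
At the end, for the whole second after the job is handed in: All upright (7 deg), at rest: pot on saucer, tub on mat, each within 15 mm of centre; jar on the tub lid within 13 mm; bottle on the tray within 20 mm of midway saucer-mat; tin on the tray 55 mm or more behind midway, within 24 mm sideways, 60 to 108 mm centre to centre from the bottle (horizontal distance between pot and saucer below 0.015 m and z of pot in the frame of saucer between 0 and 0.009 m and angle between each of pot, tub, jar, bottle, tin's own z axis and vertical below 0.12 rad and horizontal distance between tub and mat below 0.015 m and z of tub in the frame of mat between 0 and 0.009 m and horizontal distance between jar and tub below 0.013 m and z of jar in the frame of tub between 0.055 and 0.065 m and horizontal distance between bottle and tray below 0.02 m and z of bottle in the frame of tray between 0.007 and 0.017 m and y of tin in the frame of tray between -0.024 and 0.024 m and x of tin in the frame of tray above 0.055 m and horizontal distance between tin and bottle between 0.06 and 0.108 m and z of tin in the frame of tray between 0.007 and 0.017 m and linear speed of each of pot, tub, jar, bottle, tin below 0.02 m/s and angular speed of each of pot, tub, jar, bottle, tin below 0.2 rad/s); the robot touches nothing.
It fails at once if the green glass vase is knocked: shifted by more than 3 cm or tipped over (distance of vase from where it was at the start of the episode above 0.03 m or angle between vase's own z axis and vertical above 0.4 rad).
It fails at once if the potted seedling is shifted by more than 3 cm or tipped over (distance of seedling from where it was at the start of the episode above 0.03 m or angle between seedling's own z axis and vertical above 0.4 rad).
It fails at once if the glass jar is banged down on the tub or pressed hard on it (more than 40 N) (contact force between jar and tub above 40 N).
It also fails if it takes over 144 s, if anything falls off the work surface, if the arm or the gripper's body presses on something with over 40 N, if the wrist force passes 120 N, or if a joint passes its speed limit or range.

### The arm

A 6-joint arm with a two-finger parallel gripper is mounted at the origin on the work surface. World frame = base frame: x ahead of the robot, y to its left, z up, the work surface at z = 0. Lengths are in mm, angles in rad, forces in N, time in s.
With the tool pointing down it reaches from about 275 to 1000 mm from the base axis. Payload 8.4 kg.
Tool frame: the origin (TCP) lies midway between the tips of the shut fingers; the grasp point (between the pads) lies 19 mm behind it; z points along the fingers, y is the line along which they close (so a half turn about z gives the same grasp; the last joint's range is limited). The gripper opens to 85 mm and grips with 20 to 120 N. Pads are 22 mm wide; open, the fingers measure 114 mm over their backs; the gripper's body (76 mm by 85 mm) begins 54 mm behind the grasp point. The pads swing forward as they close: fully open they stand 13 mm farther back than shut.
Start: joints at [1.319, 0.353, 1.633, -0, 1.155, -0.002], TCP at [154.505, 605.604, 207.981] pointing down, gripper open.
Joint ranges: [-2.63, 2.63], [-0.92, 2.1], [0.06, 2.66], [-1.3, 4.44], [0, 2.69], [-3.02, 3.02]. Speed limits (rad/s): [2.22, 2.22, 2.79, 3.14, 3.14, 3.14].

### API

Orientations are given as [roll, pitch, yaw] about the fixed x, y, z axes, in that order (R = Rz(yaw) Ry(pitch) Rx(roll)).
In Python, from rig import telemetry, optics, r gives the robot as it stands.
- The arm moves only by the tool play_rows, never from a script. Its arguments are lists of equal length, an entry for each row: "dp": the shift along the tool's x, y, z in units of 40 mm (1.0 is 40 mm), a list of three; "rot": the turn, a rotation vector about the tool's x, y, z in units of 6 degrees (1.0 is 6 degrees), a list of three. In form: {"dp": [[tx, ty, tz], ...], "rot": [[ax, ay, az], ...]}. A call has 1 to 5 rows; each row is the pose to reach, as a shift and turn from the pose commanded when the call began, along the tool's axes at that moment; what a row does not reach only later rows make up. A row lasts 1/12 s, in which the tool goes at most 41.7 mm and 7.16 degrees, less where a joint would pass 70% of its speed; a pose out of reach is approached as far as the arm can. A call with a gripper value outside its range is refused whole. "fingers" is the opening, from 0 (shut) to 1 (fully open), set as the call begins (left out, the last holds). The fingers move at their own pace and stop on an object; "grip_force" is the grip in N (left out, the last holds). Time passes only in rows, so rows that repeat a pose let the fingers close. It gives the time, the measured TCP pose, the force, the opening and the grip force at its end, in the units of the state.
- telemetry.sense(): the state, without advancing time (a new reading comes with each control period).
- optics.grab_frame(name): name is "scene" or "top"; returns a dict with "color" (400x640x3 uint8, red, green, blue), "mtx" (3x3 intrinsics, pixels), "R" (3x3) and "t" (3): a world point X has camera coordinates R X + t. Camera axes: x right, y down, z forward; pixel columns grow to the right and rows downward; lengths in mm; the calibration is good to about 2 mm. A picture is of the moment at which its call begins. There is no depth.
- r.sign_off(): hands the job in; it is judged then, once.
The state is a dict: "clock": time; "qpos": joint angles; "qvel": joint speeds; "joint_efforts": joint torques, N m; "eef_pos": TCP position; "tcp_rot": TCP orientation; "contact_force": force on the tool from outside, world axes, zero at the start; "wrist_torque": the same for the moment, N m; "opening": opening from 0.0 (shut) to 1.0 (fully open); "grasp_force": force on a finger pad.
Only numpy, scipy, OpenCV 4.12 (cv2) and the standard library are available. Lean on these libraries where they do the work, as an engineer would, in place of code of your own. Each camera call takes 0.05 s, during which the arm holds its last target. There are 200 camera calls.

## Working session

There is one attempt and no reset: what is moved stays moved. The work goes in short steps, Python scripts to look and compute and a tool call to move; the robot and the scene stay as the last step left them, time stands still between calls to the robot, and variables do not carry over. Pictures are saved under pics/ and viewed, at most 14 in all, crops included, and the job is handed in when it is done.

Besides the shell and the picture viewer there is one more tool, called after "Call:" as name(argument=value, ...), one argument or row to a line, values as JSON. play_rows: Moves the arm, as the interface text tells. Its arguments: {"type":"object","properties":{"dp":{"type":"array"},"rot":{"type":"array"},"fingers":{"type":"number"},"grip_force":{"type":"number"}},"required":["dp","rot"]}

```bash
mkdir -p pics; ls
python3 - <<'E'
from rig import telemetry, optics, r
import cv2,numpy as np
s=telemetry.sense();print(s)
for n in("scene","top"):
    f=optics.grab_frame(n);cv2.imwrite(f"pics/{n}0.png",f["color"][:,:,::-1]);np.savez(f"pics/{n}0.npz",**f)
    print(n,f["mtx"],f["R"],f["t"])
E
```

```text
pics
{'clock': 0.0, 'qpos': array([ 1.31859916e+00,  3.53641318e-01,  1.63413310e+00,  1.49098706e-05,
        1.15523409e+00, -2.34930122e-03]), 'qvel': array([ 0.000257  , -0.00077632,  0.00010908,  0.00069795,  0.00155114,
       -0.00081073]), 'joint_efforts': array([-1.11775418e-03, -6.05255842e+01, -3.42059791e+01, -3.27578909e-04,
        9.55528492e-03,  7.93066199e-07]), 'eef_pos': array([154.37009579, 605.09949211, 207.26642857]), 'tcp_rot': array([-3.14017684e+00, -1.69585729e-05,  2.89173875e+00]), 'contact_force': array([ 0.46388587,  0.55170867, -0.54815048]), 'wrist_torque': array([0.02699485, 0.00548744, 0.01702845]), 'grasp_force': 0.0, 'opening': 0.9978488089068547}
scene [[426.42942198   0.         313.60145502]
 [  0.         426.42942198 204.96078867]
 [  0.           0.           1.        ]] [[-0.68755667  0.72600838  0.01332907]
 [ 0.5854542   0.5651186  -0.5812782 ]
 [-0.42954535 -0.39185814 -0.81359572]] [ 410.06764043 -323.78722962 1513.14174428]
top [[388.54833188   0.         320.66967703]
 [  0.         388.54833188 194.94778384]
 [  0.           0.           1.        ]] [[-0.02948625 -0.99924072  0.02546634]
 [-0.99783764  0.0279285  -0.05949824]
 [ 0.05874183 -0.02716566 -0.99790351]] [7.27295083e-01 5.94158526e+02 1.25954061e+03]
```

View pics/scene0.png

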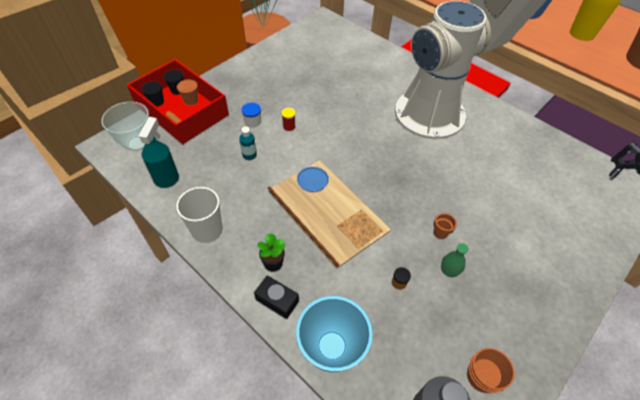

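View pics/top0.png

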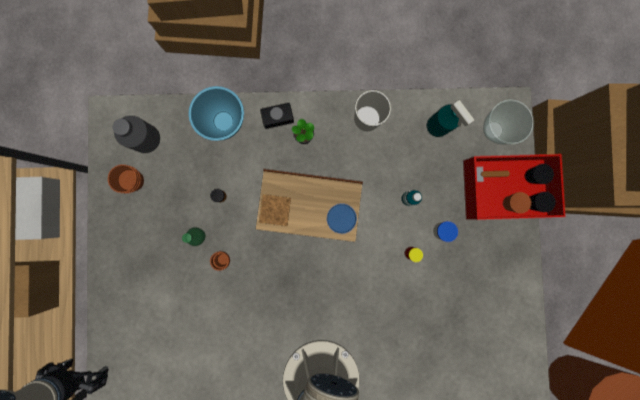

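The scene view shows the tray at about (330,212). In the top view:

| Item | Top view pixel |
|---|---|
| Mat | (274,210) |
| Saucer | (342,218) |
| Jar | (218,195) |
| Vase | (194,236) |
| Pot | (220,261) |
| Bottle | (412,198) |
| Tub | (447,231) |
| Tin | (416,254) |
| Seedling | (303,130) |

```bash
cat > h.py <<'E'
import cv2,numpy as np
def cast(f,uv,z):
    R,t=f["R"],f["t"];d=R.T@np.linalg.solve(f["mtx"],[uv[0],uv[1],1.]);c=-R.T@t
    return c+d*(z-c[2])/d[2]
def proj(f,X):
    p=f["mtx"]@(f["R"]@np.array(X,float)+f["t"]);return p[:2]/p[2]
def mask(f,lo,hi):
    hsv=cv2.cvtColor(np.ascontiguousarray(f["color"]),cv2.COLOR_RGB2HSV)
    if lo[0]>hi[0]:
        return cv2.inRange(hsv,(lo[0],lo[1],lo[2]),(179,hi[1],hi[2]))|cv2.inRange(hsv,(0,lo[1],lo[2]),hi)
    return cv2.inRange(hsv,lo,hi)
def blob(f,uv,lo,hi,rad=25,fill=True):
    m=mask(f,lo,hi);w=np.zeros_like(m);cv2.circle(w,tuple(int(round(v)) for v in uv),rad,255,-1);m&=w
    cs,_=cv2.findContours(m,cv2.RETR_EXTERNAL,cv2.CHAIN_APPROX_NONE)
    if not cs:return None
    c=max(cs,key=cv2.contourArea);q=np.zeros_like(m);cv2.drawContours(q,[c],-1,255,-1)
    M=cv2.moments(q,True);return np.array([M["m10"]/M["m00"],M["m01"]/M["m00"]]),M["m00"],cv2.boundingRect(c),c
C=dict(jarlid=((0,0,0),(179,255,45)),yellow=((22,130,90),(35,255,255)),blue=((100,120,60),(125,255,255)),
 cap=((0,0,150),(179,60,255)),terra=((3,110,60),(14,255,255)),green=((45,60,20),(85,255,255)),cork=((8,110,90),(18,255,220)),teal=((86,80,20),(99,255,255)))
E
python3 - <<'E'
from h import *
T=np.load("pics/top0.npz");S=np.load("pics/scene0.npz")
hsv=lambda f,u,v:cv2.cvtColor(f["color"],cv2.COLOR_RGB2HSV)[v,u]
for n,f,u,v in [("jar",T,218,195),("pot",T,220,261),("potrim",T,213,261),("tub",T,447,231),("tin",T,416,254),("cap",T,417,197),("saucer",T,342,218),("cork",T,274,210),("wood",T,310,200),("bench",T,380,250),("vase",T,194,236)]:print(n,hsv(f,u,v))
for n,uv,col,z,us in [("jar",(218,195),"jarlid",50,(402,274)),("pot",(220,261),"terra",62,(445,219)),("tub",(447,231),"blue",60,(252,107)),("tin",(416,254),"yellow",66,(289,113)),("cap",(417,198),"cap",116,(246,130)),("saucer",(342,218),"blue",22,(313,179)),("mat",(274,210),"cork",16,(359,230)),("vase",(194,236),"green",28,(454,262)),("seedling",(303,130),"green",100,(271,248))]:
    for nm,f,p in(("T",T,uv),("S",S,us)):
        b=blob(f,p,*C[col])
        if b is None: print(n,nm,None);continue
        print(n,nm,b[0].round(1),b[1],b[2],cast(f,b[0],z).round(1))
big=np.hstack([cv2.resize(T["color"][y:y+100,x:x+130],None,fx=3,fy=3,interpolation=cv2.INTER_CUBIC) for y,x in((165,170),(165,370))])
cv2.imwrite("pics/crop1.png",big[:,:,::-1])
E
```

```text
jar [120  18  42]
pot [  9 174 135]
potrim [ 10 171 115]
tub [109 205 162]
tin [ 30 209 193]
cap [ 30   3 192]
saucer [106 140 126]
cork [ 15 140 129]
wood [ 17 105 141]
bench [ 27  19 124]
vase [ 68 123  62]
jar T [217.7 195.4] 136.0 (211, 190, 14, 12) [599.9 312.3  50. ]
jar S [401.5 275.7] 192.0 (394, 268, 16, 16) [605.4 316.6  50. ]
pot T [219.4 260.4] 295.0 (210, 251, 20, 20) [395.5 306.8  62. ]
pot S [443.8 224.9] 440.0 (434, 213, 23, 26) [407.9 310.8  62. ]
tub T [447.2 231.2] 338.0 (437, 221, 21, 21) [ 464.6 -414.9   60. ]
tub S [250.8 109.3] 227.0 (241, 102, 20, 15) [ 465.6 -414.2   60. ]
tin T [415.4 254.5] 163.0 (409, 248, 14, 14) [ 394.6 -308.1   66. ]
tin S [288.1 112.7] 116.0 (282, 108, 13, 11) [ 395.  -308.2   66. ]
cap T [417.1 196.3] 39.0 (414, 193, 7, 7) [ 575.8 -307.9  116. ]
cap S [244.4 130.7] 1227.0 (221, 106, 51, 49) [ 580.  -305.8  116. ]
saucer T [341.3 218.2] 608.0 (328, 205, 28, 28) [515.6 -81.3  22. ]
saucer S [312.5 178.9] 555.0 (298, 168, 30, 23) [516.6 -80.7  22. ]
mat T [274.5 209.8] 883.0 (259, 194, 32, 33) [549.7 136.1  16. ]
mat S [359.6 228.5] 956.0 (337, 209, 46, 40) [551.1 136.4  16. ]
vase T [193.7 236.5] 302.0 (182, 228, 23, 18) [471.  395.9  28. ]
vase S [454.6 261. ] 563.0 (442, 243, 27, 34) [460.3 389.8  28. ]
seedling T [303.2 130.3] 385.0 (291, 119, 24, 24) [791.3  34.3 100. ]
seedling S [270.8 245.9] 464.0 (257, 233, 29, 24) [793.7  36.3 100. ]
```

View pics/crop1.png

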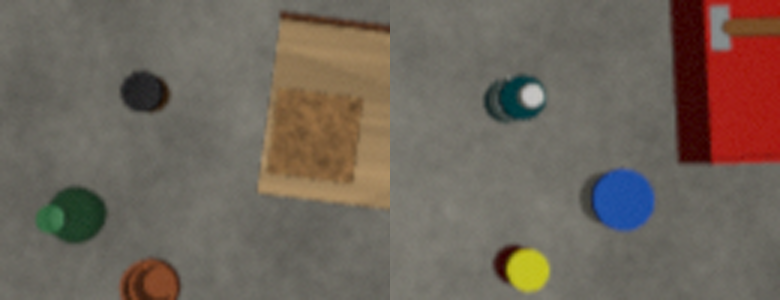

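The crop shows clean lids. The two views agree within a few mm, and saucer to mat measures 220 mm, as it should. Next I'll compute absolute coordinates in tool units, with the yaw kept fixed.

```bash
cat >> h.py <<'E'
def units(p,yaw=2.8917):
    c,s=np.cos(yaw),np.sin(yaw);return np.array([c*p[0]+s*p[1],s*p[0]-c*p[1],-p[2]])/40
E
python3 - <<'E'
from h import *
sa=np.array([516.,-81]);ma=np.array([550.4,136.2]);o=(sa+ma)/2;y=(ma-sa)/np.linalg.norm(ma-sa);x=np.array([y[1],-y[0]])
print(o,x)
for n,p in dict(start=(154.5,605.6,208),pot=(396.5,305.5,23),tub=(464.6,-414.9,24),jar=(600,312.5,16),bottle=(576,-307.9,50),tin=(394.8,-308.1,22),Psaucer=(*sa,39),Pmat=(*ma,40),Pjar=(*ma,92),Pbottle=(*o,62),Ptin=(*(o+84*x),34)).items():print(n,np.round(p,1),units(p).round(3))
E
```

```text
[533.2  27.6] [ 0.98768911 -0.15642958]
start [154.5 605.6 208. ] [ 2.0000e-03  1.5625e+01 -5.2000e+00]
pot [396.5 305.5  23. ] [-7.716  9.852 -0.575]
tub [ 464.6 -414.9   24. ] [-13.819  -7.178  -0.6  ]
jar [600.  312.5  16. ] [-12.602  11.279  -0.4  ]
bottle [ 576.  -307.9   50. ] [-15.856  -3.897  -1.25 ]
tin [ 394.8 -308.1   22. ] [-11.468  -5.022  -0.55 ]
Psaucer [516. -81.  39.] [-13.      1.228  -0.975]
Pmat [550.4 136.2  40. ] [-12.491   6.702  -1.   ]
Pjar [550.4 136.2  92. ] [-12.491   6.702  -2.3  ]
Pbottle [533.2  27.6  62. ] [-12.745   3.965  -1.55 ]
Ptin [616.2  14.5  34. ] [-14.836   4.16   -0.85 ]
```

Call:
play_rows(
  dp=[
    [-0.32, -0.24, 0],
    [-0.96, -0.72, 0],
    [-1.68, -1.26, 0],
    [-2.4, -1.8, 0],
    [-3.12, -2.34, 0],
  ],
  rot=[
    [0, 0, 0],
    [0, 0, 0],
    [0, 0, 0],
    [0, 0, 0],
    [0, 0, 0],
  ],
  fingers=1,
  grip_force=50,
)

```text
clock: 0.52
eef_pos: [253.1, 481.8, 207.6]
tcp_rot: [-3.141, 0.0, 2.893]
contact_force: [0.3, -0.1, 0.3]
opening: 0.996
grasp_force: 0.0
```

Call:
play_rows(
  dp=[
    [-0.76, -0.57, 0],
    [-1.52, -1.14, 0],
    [-2.28, -1.71, 0],
    [-3.04, -2.28, 0],
    [-3.8, -2.85, 0],
  ],
  rot=[
    [0, 0, 0],
    [0, 0, 0],
    [0, 0, 0],
    [0, 0, 0],
    [0, 0, 0],
  ],
)

```text
clock: 0.93
eef_pos: [372.1, 333.5, 207.9]
tcp_rot: [-3.141, 0.0, 2.892]
contact_force: [1.6, 0.6, -0.3]
opening: 1.002
grasp_force: 0.0
```

Call:
play_rows(
  dp=[
    [-0.45, -0.33, 0],
    [-0.8, -0.58, 0.3],
    [-0.8, -0.58, 1.0],
    [-0.8, -0.58, 1.8],
    [-0.8, -0.58, 2.5],
  ],
  rot=[
    [0, 0, 0],
    [0, 0, 0],
    [0, 0, 0],
    [0, 0, 0],
    [0, 0, 0],
  ],
)

```text
clock: 1.35
eef_pos: [396.8, 304.2, 106.8]
tcp_rot: [3.141, 0.0, 2.89]
contact_force: [0.1, -0.5, 0.2]
opening: 1.003
grasp_force: 0.0
```

Call:
play_rows(
  dp=[
    [0, 0, 0.6],
    [0, 0, 1.2],
    [0, 0, 1.7],
    [0, 0, 2.0],
    [0, 0, 2.12],
  ],
  rot=[
    [0, 0, 0],
    [0, 0, 0],
    [0, 0, 0],
    [0, 0, 0],
    [0, 0, 0],
  ],
)

```text
clock: 1.77
eef_pos: [395.4, 303.9, 21.3]
tcp_rot: [-3.139, -0.002, 2.892]
contact_force: [0.0, 0.3, 0.8]
opening: 0.999
grasp_force: 0.0
```

Call:
play_rows(
  dp=[
    [0, 0, 0],
    [0, 0, 0],
    [0, 0, 0],
    [0, 0, 0],
    [0, 0, 0],
  ],
  rot=[
    [0, 0, 0],
    [0, 0, 0],
    [0, 0, 0],
    [0, 0, 0],
    [0, 0, 0],
  ],
  fingers=0,
)

```text
clock: 2.18
eef_pos: [397.3, 305.9, 24.7]
tcp_rot: [3.14, 0.001, 2.892]
contact_force: [-0.3, -1.4, 5.8]
opening: 0.666
grasp_force: 52.2
```

Call:
play_rows(
  dp=[
    [0, 0, 0],
    [0, 0, 0],
    [0, 0, 0],
    [0, 0, 0],
    [0, 0, 0],
  ],
  rot=[
    [0, 0, 0],
    [0, 0, 0],
    [0, 0, 0],
    [0, 0, 0],
    [0, 0, 0],
  ],
)

```text
clock: 2.6
eef_pos: [397.3, 305.9, 24.6]
tcp_rot: [3.14, 0.001, 2.892]
contact_force: [-1.3, -2.4, 6.2]
opening: 0.665
grasp_force: 52.2
```

Call:
play_rows(
  dp=[
    [0, 0, -0.2],
    [0, 0, -0.7],
    [0, 0, -1.4],
    [0, 0, -2.1],
    [0, 0, -2.5],
  ],
  rot=[
    [0, 0, 0],
    [0, 0, 0],
    [0, 0, 0],
    [0, 0, 0],
    [0, 0, 0],
  ],
)

```text
clock: 3.02
eef_pos: [397.7, 306.4, 126.9]
tcp_rot: [3.138, 0.002, 2.892]
contact_force: [0.5, 1.0, -0.6]
opening: 0.667
grasp_force: 53.7
```

Run:
```python
from rig import telemetry, optics
import cv2
s=telemetry.sense();print(s["eef_pos"],s["opening"],s["contact_force"])
f=optics.grab_frame("scene")["color"][120:300,360:540,::-1]
cv2.imwrite("pics/p1.png",cv2.resize(f,None,fx=3,fy=3))
```

```text
[397.74427077 306.44018613 126.93731948] 0.6670406076927987 [ 0.48358405  0.97608633 -0.64216748]
```

View pics/p1.png

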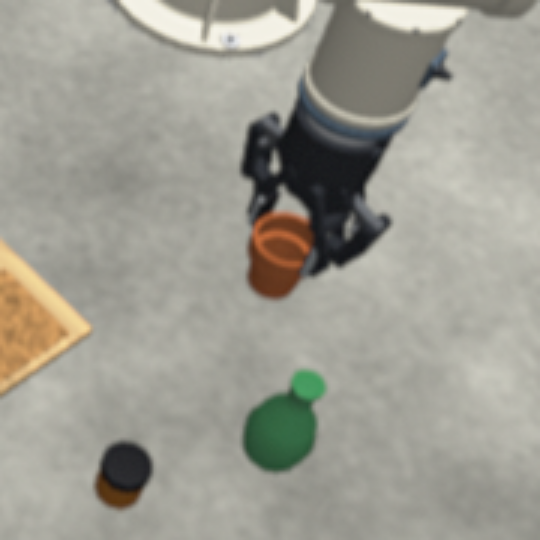

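Run:
```python
from h import *
from rig import optics
f=optics.grab_frame("scene");t=optics.grab_frame("top")
for z in (160,164):print(cast(f,(454.3,201),z))
print(cast(f,(360+277/3-.0,120+283/3),106))
b=blob(t,proj(t,(398,306,150)),*C["terra"],rad=30);print(b[:3] if b else None, cast(t,b[0],164) if b else None)
u=proj(t,(398,306,150)).astype(int);u=np.maximum(u,40);c=t["color"][u[1]-40:u[1]+40,u[0]-40:u[0]+40,::-1]
cv2.imwrite("pics/p2.png",cv2.resize(c,None,fx=5,fy=5))
```

```text
[399.02059229 306.20933593 160.        ]
[402.31415063 306.9934316  164.        ]
[395.90531801 315.90146158 106.        ]
(array([214.36170213, 257.96808511]), 94.0, (206, 254, 16, 10)) [413.22151588 297.21451068 164.        ]
```

View pics/p2.png

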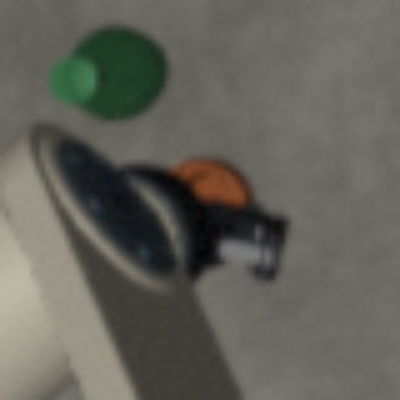

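Call:
play_rows(
  dp=[
    [-0.16, -0.26, 0],
    [-0.47, -0.77, 0],
    [-0.88, -1.45, 0],
    [-1.3, -2.14, 0],
    [-1.71, -2.82, 0],
  ],
  rot=[
    [0, 0, 0],
    [0, 0, 0],
    [0, 0, 0],
    [0, 0, 0],
    [0, 0, 0],
  ],
)

```text
clock: 3.58
eef_pos: [434.2, 177.2, 121.9]
tcp_rot: [-3.14, -0.002, 2.893]
contact_force: [-0.2, -0.0, -1.7]
opening: 0.668
grasp_force: 53.7
```

Call:
play_rows(
  dp=[
    [-0.44, -0.73, 0],
    [-0.88, -1.45, 0],
    [-1.32, -2.18, 0],
    [-1.76, -2.91, 0],
    [-2.18, -3.59, 0],
  ],
  rot=[
    [0, 0, 0],
    [0, 0, 0],
    [0, 0, 0],
    [0, 0, 0],
    [0, 0, 0],
  ],
)

```text
clock: 4.0
eef_pos: [482.9, 16.2, 121.9]
tcp_rot: [-3.141, -0.002, 2.892]
contact_force: [0.7, 0.8, -2.2]
opening: 0.668
grasp_force: 53.7
```

Call:
play_rows(
  dp=[
    [-0.41, -0.68, 0],
    [-0.78, -1.28, 0],
    [-1.08, -1.78, 0],
    [-1.27, -2.1, 0],
    [-1.34, -2.22, 0],
  ],
  rot=[
    [0, 0, 0],
    [0, 0, 0],
    [0, 0, 0],
    [0, 0, 0],
    [0, 0, 0],
  ],
)

```text
clock: 4.42
eef_pos: [513.3, -83.0, 121.9]
tcp_rot: [-3.141, -0.002, 2.89]
contact_force: [0.6, -0.5, -0.9]
opening: 0.663
grasp_force: 53.7
```

Call:
play_rows(
  dp=[
    [0, 0, 0.2],
    [0, 0, 0.7],
    [0, 0, 1.2],
    [0, 0, 1.6],
    [0, 0, 1.8],
  ],
  rot=[
    [0, 0, 0],
    [0, 0, 0],
    [0, 0, 0],
    [0, 0, 0],
    [0, 0, 0],
  ],
)

```text
clock: 4.83
eef_pos: [511.5, -79.3, 48.3]
tcp_rot: [-3.141, -0.004, 2.893]
contact_force: [0.4, 0.9, -1.5]
opening: 0.664
grasp_force: 53.7
```

Call:
play_rows(
  dp=[
    [0, 0, 0.08],
    [0, 0, 0.16],
    [0, 0, 0.22],
    [0, 0, 0.26],
    [0, 0, 0.26],
  ],
  rot=[
    [0, 0, 0],
    [0, 0, 0],
    [0, 0, 0],
    [0, 0, 0],
    [0, 0, 0],
  ],
)

```text
clock: 5.25
eef_pos: [514.3, -80.5, 41.1]
tcp_rot: [3.142, 0.001, 2.892]
contact_force: [0.4, 0.1, -1.8]
opening: 0.67
grasp_force: 53.7
```

Call:
play_rows(
  dp=[
    [0, 0, 0.02],
    [0, 0, 0.04],
    [0, 0, 0.06],
    [0, 0, 0.06],
    [0, 0, 0.06],
  ],
  rot=[
    [0, 0, 0],
    [0, 0, 0],
    [0, 0, 0],
    [0, 0, 0],
    [0, 0, 0],
  ],
)

```text
clock: 5.67
eef_pos: [515.5, -80.8, 40.6]
tcp_rot: [3.141, 0.003, 2.892]
contact_force: [-3.4, 3.0, 18.7]
opening: 0.669
grasp_force: 55.3
```

Call:
play_rows(
  dp=[
    [0, 0, -0.03],
    [0, 0, -0.03],
    [0, 0, -0.03],
  ],
  rot=[
    [0, 0, 0],
    [0, 0, 0],
    [0, 0, 0],
  ],
)

```text
clock: 5.92
eef_pos: [515.2, -80.8, 40.6]
tcp_rot: [3.141, 0.002, 2.892]
contact_force: [-0.2, 0.8, 9.2]
opening: 0.665
grasp_force: 54.5
```

Call:
play_rows(
  dp=[
    [0, 0, 0],
    [0, 0, 0],
    [0, 0, 0],
    [0, 0, 0],
    [0, 0, 0],
  ],
  rot=[
    [0, 0, 0],
    [0, 0, 0],
    [0, 0, 0],
    [0, 0, 0],
    [0, 0, 0],
  ],
  fingers=1,
)

```text
clock: 6.33
eef_pos: [513.9, -80.6, 39.4]
tcp_rot: [-3.142, -0.0, 2.892]
contact_force: [-0.2, 0.1, -0.5]
opening: 1.001
grasp_force: 0.0
```

Call:
play_rows(
  dp=[
    [0, 0, -0.2],
    [0, 0, -0.7],
    [0, 0, -1.4],
    [0, 0, -2.2],
    [0, 0, -3.0],
  ],
  rot=[
    [0, 0, 0],
    [0, 0, 0],
    [0, 0, 0],
    [0, 0, 0],
    [0, 0, 0],
  ],
)

```text
clock: 6.75
eef_pos: [513.5, -80.5, 161.1]
tcp_rot: [-3.141, -0.001, 2.892]
contact_force: [1.0, -0.2, -0.2]
opening: 1.002
grasp_force: 0.0
```

Call:
play_rows(
  dp=[
    [-0.04, -0.4, 0],
    [-0.12, -1.2, 0],
    [-0.22, -2.1, 0],
    [-0.31, -3.0, 0],
    [-0.4, -3.9, 0],
  ],
  rot=[
    [0, 0, 0],
    [0, 0, 0],
    [0, 0, 0],
    [0, 0, 0],
    [0, 0, 0],
  ],
)

```text
clock: 7.17
eef_pos: [490.6, -237.1, 160.4]
tcp_rot: [-3.141, 0.001, 2.893]
contact_force: [1.4, 0.5, 0.3]
opening: 0.999
grasp_force: 0.0
```

Call:
play_rows(
  dp=[
    [-0.1, -0.95, 0],
    [-0.2, -1.9, 0],
    [-0.3, -2.85, 0],
    [-0.4, -3.7, 0],
    [-0.44, -4.3, 0],
  ],
  rot=[
    [0, 0, 0],
    [0, 0, 0],
    [0, 0, 0],
    [0, 0, 0],
    [0, 0, 0],
  ],
)

```text
clock: 7.58
eef_pos: [464.9, -409.8, 160.3]
tcp_rot: [-3.141, 0.001, 2.891]
contact_force: [-0.4, 0.6, 0.3]
opening: 0.999
grasp_force: 0.0
```

Call:
play_rows(
  dp=[
    [-0.03, -0.2, 0],
    [-0.03, -0.2, 0.4],
    [-0.03, -0.2, 1.1],
    [-0.03, -0.2, 1.8],
    [-0.03, -0.2, 2.3],
  ],
  rot=[
    [0, 0, 0],
    [0, 0, 0],
    [0, 0, 0],
    [0, 0, 0],
    [0, 0, 0],
  ],
)

```text
clock: 8.0
eef_pos: [464.0, -413.5, 66.0]
tcp_rot: [3.141, -0.001, 2.892]
contact_force: [-0.6, -0.4, -1.1]
opening: 1.001
grasp_force: 0.0
```

Call:
play_rows(
  dp=[
    [0, 0, 0.4],
    [0, 0, 0.7],
    [0, 0, 0.95],
    [0, 0, 1.09],
    [0, 0, 1.09],
  ],
  rot=[
    [0, 0, 0],
    [0, 0, 0],
    [0, 0, 0],
    [0, 0, 0],
    [0, 0, 0],
  ],
)

```text
clock: 8.42
eef_pos: [464.5, -414.2, 23.3]
tcp_rot: [3.141, -0.001, 2.892]
contact_force: [-0.4, 0.3, 0.7]
opening: 1.0
grasp_force: 0.0
```

Call:
play_rows(
  dp=[
    [0, 0, 0],
    [0, 0, 0],
    [0, 0, 0],
    [0, 0, 0],
    [0, 0, 0],
  ],
  rot=[
    [0, 0, 0],
    [0, 0, 0],
    [0, 0, 0],
    [0, 0, 0],
    [0, 0, 0],
  ],
  fingers=0,
)

```text
clock: 8.83
eef_pos: [465.3, -415.3, 25.8]
tcp_rot: [-3.141, 0.002, 2.892]
contact_force: [-1.4, 1.9, 7.0]
opening: 0.742
grasp_force: 52.9
```

Call:
play_rows(
  dp=[
    [0, 0, 0],
    [0, 0, 0],
    [0, 0, 0],
  ],
  rot=[
    [0, 0, 0],
    [0, 0, 0],
    [0, 0, 0],
  ],
)

```text
clock: 9.08
eef_pos: [465.3, -415.4, 25.8]
tcp_rot: [-3.141, 0.002, 2.892]
contact_force: [-1.5, 1.1, 7.1]
opening: 0.737
grasp_force: 52.9
```

Call:
play_rows(
  dp=[
    [0, 0, -0.2],
    [0, 0, -0.7],
    [0, 0, -1.5],
    [0, 0, -2.4],
    [0, 0, -3.2],
  ],
  rot=[
    [0, 0, 0],
    [0, 0, 0],
    [0, 0, 0],
    [0, 0, 0],
    [0, 0, 0],
  ],
)

```text
clock: 9.5
eef_pos: [464.6, -414.7, 154.5]
tcp_rot: [-3.141, 0.001, 2.892]
contact_force: [1.7, -1.1, -1.5]
opening: 0.735
grasp_force: 55.5
```

Call:
play_rows(
  dp=[
    [0.03, 0.3, 0],
    [0.09, 0.9, 0],
    [0.16, 1.7, 0],
    [0.25, 2.6, 0],
    [0.34, 3.5, 0],
  ],
  rot=[
    [0, 0, 0],
    [0, 0, 0],
    [0, 0, 0],
    [0, 0, 0],
    [0, 0, 0],
  ],
)

```text
clock: 9.92
eef_pos: [485.9, -274.4, 152.5]
tcp_rot: [-3.142, 0.001, 2.891]
contact_force: [0.3, -0.7, -2.1]
opening: 0.733
grasp_force: 55.6
```

Call:
play_rows(
  dp=[
    [0.09, 0.95, 0],
    [0.18, 1.9, 0],
    [0.27, 2.85, 0],
    [0.36, 3.8, 0],
    [0.45, 4.75, 0],
  ],
  rot=[
    [0, 0, 0],
    [0, 0, 0],
    [0, 0, 0],
    [0, 0, 0],
    [0, 0, 0],
  ],
)

```text
clock: 10.33
eef_pos: [515.5, -85.2, 152.5]
tcp_rot: [3.142, 0.001, 2.892]
contact_force: [1.6, -0.5, -2.3]
opening: 0.737
grasp_force: 55.6
```

Call:
play_rows(
  dp=[
    [0.09, 0.9, 0],
    [0.17, 1.8, 0],
    [0.25, 2.6, 0],
    [0.32, 3.3, 0],
    [0.37, 3.9, 0],
  ],
  rot=[
    [0, 0, 0],
    [0, 0, 0],
    [0, 0, 0],
    [0, 0, 0],
    [0, 0, 0],
  ],
)

```text
clock: 10.75
eef_pos: [539.7, 69.9, 152.5]
tcp_rot: [3.141, 0.0, 2.893]
contact_force: [0.4, -0.2, -1.7]
opening: 0.736
grasp_force: 55.6
```

Call:
play_rows(
  dp=[
    [0.06, 0.6, 0],
    [0.11, 1.1, 0],
    [0.15, 1.5, 0],
    [0.17, 1.68, 0],
    [0.17, 1.73, 0],
  ],
  rot=[
    [0, 0, 0],
    [0, 0, 0],
    [0, 0, 0],
    [0, 0, 0],
    [0, 0, 0],
  ],
)

```text
clock: 11.17
eef_pos: [550.3, 137.5, 152.2]
tcp_rot: [3.141, 0.0, 2.893]
contact_force: [-0.1, 0.1, -1.8]
opening: 0.739
grasp_force: 55.6
```

Call:
play_rows(
  dp=[
    [0, 0, 0.3],
    [0, 0, 0.9],
    [0, 0, 1.6],
    [0, 0, 2.1],
    [0, 0, 2.4],
  ],
  rot=[
    [0, 0, 0],
    [0, 0, 0],
    [0, 0, 0],
    [0, 0, 0],
    [0, 0, 0],
  ],
)

```text
clock: 11.58
eef_pos: [548.4, 134.7, 53.0]
tcp_rot: [-3.14, -0.003, 2.891]
contact_force: [-0.6, 0.3, -2.6]
opening: 0.738
grasp_force: 55.6
```

Call:
play_rows(
  dp=[
    [0, 0, 0.12],
    [0, 0, 0.22],
    [0, 0, 0.3],
    [0, 0, 0.34],
    [0, 0, 0.34],
  ],
  rot=[
    [0, 0, 0],
    [0, 0, 0],
    [0, 0, 0],
    [0, 0, 0],
    [0, 0, 0],
  ],
)

```text
clock: 12.0
eef_pos: [550.9, 136.4, 42.9]
tcp_rot: [3.141, 0.001, 2.892]
contact_force: [0.3, 0.1, -3.0]
opening: 0.738
grasp_force: 55.6
```

Call:
play_rows(
  dp=[
    [0, 0, 0.015],
    [0, 0, 0.03],
    [0, 0, 0.04],
    [0, 0, 0.04],
  ],
  rot=[
    [0, 0, 0],
    [0, 0, 0],
    [0, 0, 0],
    [0, 0, 0],
  ],
)

```text
clock: 12.33
eef_pos: [550.9, 136.6, 41.8]
tcp_rot: [3.141, 0.001, 2.892]
contact_force: [-2.6, -0.1, 4.6]
opening: 0.739
grasp_force: 56.6
```

Call:
play_rows(
  dp=[
    [0, 0, 0],
    [0, 0, 0],
    [0, 0, 0],
    [0, 0, 0],
    [0, 0, 0],
  ],
  rot=[
    [0, 0, 0],
    [0, 0, 0],
    [0, 0, 0],
    [0, 0, 0],
    [0, 0, 0],
  ],
  fingers=1,
)

```text
clock: 12.75
eef_pos: [550.4, 136.4, 40.8]
tcp_rot: [3.142, 0.0, 2.892]
contact_force: [1.2, 0.8, -0.5]
opening: 0.999
grasp_force: 0.0
```

Call:
play_rows(
  dp=[
    [0, 0, -0.2],
    [0, 0, -0.7],
    [0, 0, -1.4],
    [0, 0, -2.2],
    [0, 0, -3.0],
  ],
  rot=[
    [0, 0, 0],
    [0, 0, 0],
    [0, 0, 0],
    [0, 0, 0],
    [0, 0, 0],
  ],
)

```text
clock: 13.17
eef_pos: [549.9, 136.2, 162.3]
tcp_rot: [-3.141, -0.001, 2.892]
contact_force: [0.6, 0.6, -0.3]
opening: 0.998
grasp_force: 0.0
```

Call:
play_rows(
  dp=[
    [-0.01, 0.4, 0],
    [-0.03, 1.2, 0],
    [-0.05, 2.1, 0],
    [-0.08, 3.0, 0],
    [-0.1, 3.8, 0],
  ],
  rot=[
    [0, 0, 0],
    [0, 0, 0],
    [0, 0, 0],
    [0, 0, 0],
    [0, 0, 0],
  ],
)

```text
clock: 13.58
eef_pos: [592.3, 284.8, 161.2]
tcp_rot: [3.141, 0.001, 2.892]
contact_force: [0.9, -0.4, 0.1]
opening: 1.002
grasp_force: 0.0
```

Call:
play_rows(
  dp=[
    [-0.01, 0.5, 0],
    [-0.01, 0.77, 0.3],
    [-0.01, 0.77, 1.0],
    [-0.01, 0.77, 1.8],
    [-0.01, 0.77, 2.4],
  ],
  rot=[
    [0, 0, 0],
    [0, 0, 0],
    [0, 0, 0],
    [0, 0, 0],
    [0, 0, 0],
  ],
)

```text
clock: 14.0
eef_pos: [598.5, 311.7, 61.9]
tcp_rot: [-3.14, -0.001, 2.892]
contact_force: [-0.1, 0.3, -0.8]
opening: 0.999
grasp_force: 0.0
```

Call:
play_rows(
  dp=[
    [0, 0, 0.4],
    [0, 0, 0.8],
    [0, 0, 1.1],
    [0, 0, 1.22],
    [0, 0, 1.22],
  ],
  rot=[
    [0, 0, 0],
    [0, 0, 0],
    [0, 0, 0],
    [0, 0, 0],
    [0, 0, 0],
  ],
)

```text
clock: 14.42
eef_pos: [598.8, 311.6, 14.4]
tcp_rot: [-3.14, -0.002, 2.892]
contact_force: [-0.5, 0.1, 0.6]
opening: 1.002
grasp_force: 0.0
```

Call:
play_rows(
  dp=[
    [0, 0, 0],
    [0, 0, 0],
    [0, 0, 0],
    [0, 0, 0],
    [0, 0, 0],
  ],
  rot=[
    [0, 0, 0],
    [0, 0, 0],
    [0, 0, 0],
    [0, 0, 0],
    [0, 0, 0],
  ],
  fingers=0,
  grip_force=40,
)

```text
clock: 14.83
eef_pos: [600.8, 312.8, 17.4]
tcp_rot: [3.14, 0.002, 2.892]
contact_force: [-0.1, -0.2, 5.7]
opening: 0.49
grasp_force: 39.6
```

Call:
play_rows(
  dp=[
    [0, 0, 0],
    [0, 0, 0],
    [0, 0, 0],
    [0, 0, 0],
    [0, 0, 0],
  ],
  rot=[
    [0, 0, 0],
    [0, 0, 0],
    [0, 0, 0],
    [0, 0, 0],
    [0, 0, 0],
  ],
)

```text
clock: 15.25
eef_pos: [600.7, 312.8, 17.4]
tcp_rot: [3.14, 0.002, 2.892]
contact_force: [0.4, 0.8, 5.3]
opening: 0.488
grasp_force: 39.6
```

Run:
```python
from h import *
from rig import optics
f=optics.grab_frame("scene");t=optics.grab_frame("top")
b=blob(t,(342,218),*C["terra"],rad=22);print("pot",b[:3],cast(t,b[0],78))
b=blob(t,(268,208),*C["blue"],rad=22);print("tub",b and(b[:3],cast(t,b[0],76)))
b=blob(f,proj(f,(550,136,72)),*C["blue"],rad=22);print("tubS",b and(b[:3],cast(f,b[0],76)))
a=cv2.resize(f["color"][150:330,260:460],None,fx=2,fy=2);c=cv2.resize(t["color"][160:280,180:380],None,fx=2,fy=2)
cv2.imwrite("pics/p3.png",np.vstack([a,c])[:,:,::-1])
```

```text
pot (array([341.41176471, 219.18039216]), 255.0, (333, 211, 18, 18)) [512.75963751 -77.26790582  78.        ]
tub ((array([272.6196319 , 209.19631902]), 326.0, (263, 199, 20, 21)), array([550.18068366, 136.4647475 ,  76.        ]))
tubS ((array([361.90237467, 217.34828496]), 379.0, (351, 208, 23, 20)), array([552.70406245, 138.15111789,  76.        ]))
```

View pics/p3.png

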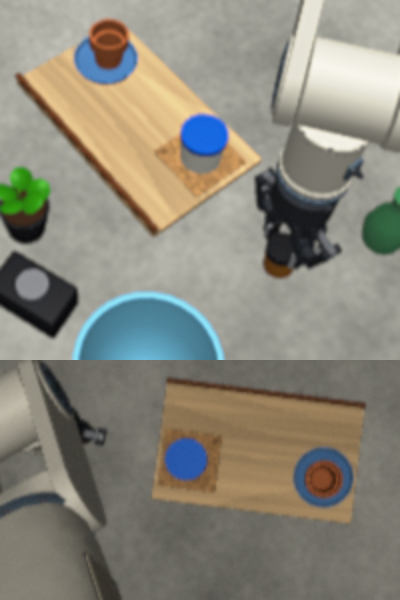

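The pot stands within 5 mm of the saucer centre, the tub is centred on the mat, and the jar is gripped.

Call:
play_rows(
  dp=[
    [0, 0, -0.2],
    [0, 0, -0.7],
    [0, 0, -1.5],
    [0, 0, -2.4],
    [0, 0, -3.2],
  ],
  rot=[
    [0, 0, 0],
    [0, 0, 0],
    [0, 0, 0],
    [0, 0, 0],
    [0, 0, 0],
  ],
)

```text
clock: 15.77
eef_pos: [599.7, 312.3, 146.3]
tcp_rot: [3.141, 0.0, 2.892]
contact_force: [0.5, 0.4, -1.0]
opening: 0.493
grasp_force: 40.7
```

Call:
play_rows(
  dp=[
    [0.01, -0.3, 0],
    [0.02, -0.9, 0],
    [0.04, -1.6, 0],
    [0.06, -2.4, 0],
    [0.07, -3.1, 0],
  ],
  rot=[
    [0, 0, 0],
    [0, 0, 0],
    [0, 0, 0],
    [0, 0, 0],
    [0, 0, 0],
  ],
)

```text
clock: 16.18
eef_pos: [565.4, 191.4, 144.2]
tcp_rot: [-3.141, -0.0, 2.892]
contact_force: [0.3, -0.2, -0.5]
opening: 0.489
grasp_force: 40.7
```

Call:
play_rows(
  dp=[
    [0.02, -0.6, 0],
    [0.03, -1.0, 0],
    [0.04, -1.3, 0],
    [0.04, -1.43, 0],
    [0.04, -1.47, 0],
  ],
  rot=[
    [0, 0, 0],
    [0, 0, 0],
    [0, 0, 0],
    [0, 0, 0],
    [0, 0, 0],
  ],
)

```text
clock: 16.6
eef_pos: [550.5, 136.0, 144.2]
tcp_rot: [3.141, 0.0, 2.891]
contact_force: [0.6, 1.0, -0.8]
opening: 0.489
grasp_force: 40.8
```

Call:
play_rows(
  dp=[
    [0, 0, 0.2],
    [0, 0, 0.5],
    [0, 0, 0.8],
    [0, 0, 1.0],
    [0, 0, 1.1],
  ],
  rot=[
    [0, 0, 0],
    [0, 0, 0],
    [0, 0, 0],
    [0, 0, 0],
    [0, 0, 0],
  ],
)

```text
clock: 17.02
eef_pos: [549.2, 136.6, 97.6]
tcp_rot: [-3.14, -0.003, 2.892]
contact_force: [0.2, 0.5, -1.0]
opening: 0.49
grasp_force: 40.7
```

Call:
play_rows(
  dp=[
    [0, 0, 0.04],
    [0, 0, 0.08],
    [0, 0, 0.11],
    [0, 0, 0.11],
    [0, 0, 0.11],
  ],
  rot=[
    [0, 0, 0],
    [0, 0, 0],
    [0, 0, 0],
    [0, 0, 0],
    [0, 0, 0],
  ],
)

```text
clock: 17.43
eef_pos: [550.7, 136.4, 95.9]
tcp_rot: [3.141, 0.001, 2.892]
contact_force: [0.4, 0.2, -0.6]
opening: 0.491
grasp_force: 40.7
```

Creep down to touch the lid.

Call:
play_rows(
  dp=[
    [0, 0, 0.015],
    [0, 0, 0.03],
    [0, 0, 0.045],
    [0, 0, 0.05],
    [0, 0, 0.05],
  ],
  rot=[
    [0, 0, 0],
    [0, 0, 0],
    [0, 0, 0],
    [0, 0, 0],
    [0, 0, 0],
  ],
)

```text
clock: 17.85
eef_pos: [550.5, 136.4, 93.6]
tcp_rot: [3.142, 0.0, 2.892]
contact_force: [-0.3, 0.1, -0.5]
opening: 0.492
grasp_force: 40.8
```

Call:
play_rows(
  dp=[
    [0, 0, 0.006],
    [0, 0, 0.012],
    [0, 0, 0.012],
    [0, 0, 0.012],
  ],
  rot=[
    [0, 0, 0],
    [0, 0, 0],
    [0, 0, 0],
    [0, 0, 0],
  ],
)

```text
clock: 18.18
eef_pos: [550.7, 136.4, 93.5]
tcp_rot: [3.141, 0.001, 2.892]
contact_force: [-0.4, -0.6, 5.6]
opening: 0.493
grasp_force: 41.2
```

Call:
play_rows(
  dp=[
    [0, 0, 0],
    [0, 0, 0],
    [0, 0, 0],
    [0, 0, 0],
    [0, 0, 0],
  ],
  rot=[
    [0, 0, 0],
    [0, 0, 0],
    [0, 0, 0],
    [0, 0, 0],
    [0, 0, 0],
  ],
  fingers=1,
)

```text
clock: 18.6
eef_pos: [550.3, 136.4, 93.0]
tcp_rot: [-3.142, -0.0, 2.892]
contact_force: [0.0, -0.6, -0.4]
opening: 1.003
grasp_force: 0.0
```

Call:
play_rows(
  dp=[
    [0, 0, -0.2],
    [0, 0, -0.6],
    [0, 0, -1.2],
    [0, 0, -1.9],
    [0, 0, -2.5],
  ],
  rot=[
    [0, 0, 0],
    [0, 0, 0],
    [0, 0, 0],
    [0, 0, 0],
    [0, 0, 0],
  ],
)

```text
clock: 19.02
eef_pos: [550.5, 136.4, 195.1]
tcp_rot: [3.141, 0.0, 2.892]
contact_force: [0.3, 0.1, -0.0]
opening: 1.003
grasp_force: 0.0
```

Call:
play_rows(
  dp=[
    [-0.12, -0.38, 0],
    [-0.36, -1.14, 0],
    [-0.64, -2.0, 0],
    [-0.91, -2.86, 0],
    [-1.18, -3.72, 0],
  ],
  rot=[
    [0, 0, 0],
    [0, 0, 0],
    [0, 0, 0],
    [0, 0, 0],
    [0, 0, 0],
  ],
)

```text
clock: 19.43
eef_pos: [559.3, -20.8, 194.0]
tcp_rot: [3.141, 0.001, 2.893]
contact_force: [1.4, 0.5, -0.7]
opening: 0.999
grasp_force: 0.0
```

Call:
play_rows(
  dp=[
    [-0.29, -0.91, 0],
    [-0.58, -1.81, 0],
    [-0.86, -2.72, 0],
    [-1.15, -3.62, 0],
    [-1.44, -4.53, 0],
  ],
  rot=[
    [0, 0, 0],
    [0, 0, 0],
    [0, 0, 0],
    [0, 0, 0],
    [0, 0, 0],
  ],
)

```text
clock: 19.85
eef_pos: [570.2, -211.2, 193.9]
tcp_rot: [3.142, 0.001, 2.892]
contact_force: [1.4, 0.3, 0.1]
opening: 0.999
grasp_force: 0.0
```

Call:
play_rows(
  dp=[
    [-0.29, -0.9, 0],
    [-0.53, -1.65, 0],
    [-0.68, -2.1, 0],
    [-0.75, -2.3, 0],
    [-0.75, -2.35, 0],
  ],
  rot=[
    [0, 0, 0],
    [0, 0, 0],
    [0, 0, 0],
    [0, 0, 0],
    [0, 0, 0],
  ],
)

```text
clock: 20.27
eef_pos: [576.1, -309.1, 193.3]
tcp_rot: [-3.141, 0.0, 2.89]
contact_force: [-0.7, 1.3, -0.4]
opening: 0.999
grasp_force: 0.0
```

Run:
```python
from h import *
from rig import optics,telemetry
f=optics.grab_frame("scene");t=optics.grab_frame("top");print(telemetry.sense()["eef_pos"])
b=blob(t,proj(t,(550,136,126)),*C["jarlid"],rad=14);print("jar",b and(b[:3],cast(t,b[0],126)))
b=blob(f,proj(f,(550,136,120)),*C["jarlid"],rad=14);print("jarS",b and(b[:3],cast(f,b[0],122)))
b=blob(f,proj(f,(576,-308,60)),*C["teal"],rad=25);print("bottleS",b and(b[:3],cast(f,b[0],50)))
```

```text
[ 575.96087857 -307.12353453  193.16353302]
jar ((array([266.33333333, 206.11111111]), 9.0, (265, 204, 5, 6)), array([558.66245802, 150.15238139, 126.        ]))
jarS ((array([364.24096386, 208.28915663]), 166.0, (357, 202, 15, 14)), array([553.50863233, 140.5004022 , 122.        ]))
bottleS ((array([246.85034014, 140.18367347]), 147.0, (240, 133, 14, 14)), array([ 563.74502818, -324.54302278,   50.        ]))
```

Call:
play_rows(
  dp=[
    [0, 0, 0.3],
    [0, 0, 0.9],
    [0, 0, 1.6],
    [0, 0, 2.3],
    [0, 0, 2.8],
  ],
  rot=[
    [0, 0, 0],
    [0, 0, 0],
    [0, 0, 0],
    [0, 0, 0],
    [0, 0, 0],
  ],
)

```text
clock: 20.78
eef_pos: [575.1, -305.4, 78.2]
tcp_rot: [3.141, -0.003, 2.893]
contact_force: [0.2, 0.6, 0.6]
opening: 0.997
grasp_force: 0.0
```

Call:
play_rows(
  dp=[
    [0, 0, 0.35],
    [0, 0, 0.6],
    [0, 0, 0.75],
    [0, 0, 0.78],
    [0, 0, 0.78],
  ],
  rot=[
    [0, 0, 0],
    [0, 0, 0],
    [0, 0, 0],
    [0, 0, 0],
    [0, 0, 0],
  ],
)

```text
clock: 21.2
eef_pos: [576.6, -307.8, 50.3]
tcp_rot: [-3.141, 0.001, 2.892]
contact_force: [0.1, -0.1, 0.1]
opening: 1.003
grasp_force: 0.0
```

Call:
play_rows(
  dp=[
    [0, 0, 0],
    [0, 0, 0],
    [0, 0, 0],
    [0, 0, 0],
    [0, 0, 0],
  ],
  rot=[
    [0, 0, 0],
    [0, 0, 0],
    [0, 0, 0],
    [0, 0, 0],
    [0, 0, 0],
  ],
  fingers=0,
  grip_force=50,
)

```text
clock: 21.62
eef_pos: [577.0, -308.3, 51.3]
tcp_rot: [-3.141, 0.002, 2.892]
contact_force: [-0.8, 0.7, 6.5]
opening: 0.527
grasp_force: 50.1
```

Call:
play_rows(
  dp=[
    [0, 0, 0],
    [0, 0, 0],
    [0, 0, 0],
    [0, 0, 0],
  ],
  rot=[
    [0, 0, 0],
    [0, 0, 0],
    [0, 0, 0],
    [0, 0, 0],
  ],
)

```text
clock: 21.95
eef_pos: [576.9, -308.3, 51.3]
tcp_rot: [-3.141, 0.002, 2.892]
contact_force: [-0.7, 0.4, 6.7]
opening: 0.528
grasp_force: 50.1
```

Call:
play_rows(
  dp=[
    [0, 0, -0.2],
    [0, 0, -0.7],
    [0, 0, -1.5],
    [0, 0, -2.4],
    [0, 0, -3.2],
  ],
  rot=[
    [0, 0, 0],
    [0, 0, 0],
    [0, 0, 0],
    [0, 0, 0],
    [0, 0, 0],
  ],
)

```text
clock: 22.37
eef_pos: [576.0, -307.7, 180.0]
tcp_rot: [3.142, -0.0, 2.892]
contact_force: [0.7, -1.0, -2.3]
opening: 0.527
grasp_force: 51.5
```

Call:
play_rows(
  dp=[
    [0.11, 0.28, 0],
    [0.33, 0.84, 0],
    [0.63, 1.58, 0],
    [0.92, 2.33, 0],
    [1.21, 3.07, 0],
  ],
  rot=[
    [0, 0, 0],
    [0, 0, 0],
    [0, 0, 0],
    [0, 0, 0],
    [0, 0, 0],
  ],
)

```text
clock: 22.78
eef_pos: [558.8, -175.5, 177.9]
tcp_rot: [3.141, -0.0, 2.891]
contact_force: [1.2, 1.0, -1.4]
opening: 0.526
grasp_force: 51.5
```

Call:
play_rows(
  dp=[
    [0.31, 0.79, 0],
    [0.63, 1.58, 0],
    [0.92, 2.33, 0],
    [1.18, 2.98, 0],
    [1.4, 3.53, 0],
  ],
  rot=[
    [0, 0, 0],
    [0, 0, 0],
    [0, 0, 0],
    [0, 0, 0],
    [0, 0, 0],
  ],
)

```text
clock: 23.2
eef_pos: [539.4, -24.1, 178.0]
tcp_rot: [3.141, -0.0, 2.892]
contact_force: [0.0, -0.8, -1.4]
opening: 0.525
grasp_force: 51.5
```

Call:
play_rows(
  dp=[
    [0.2, 0.5, 0],
    [0.36, 0.9, 0],
    [0.46, 1.15, 0],
    [0.5, 1.24, 0],
    [0.5, 1.26, 0],
  ],
  rot=[
    [0, 0, 0],
    [0, 0, 0],
    [0, 0, 0],
    [0, 0, 0],
    [0, 0, 0],
  ],
)

```text
clock: 23.62
eef_pos: [533.1, 28.0, 177.9]
tcp_rot: [-3.141, -0.0, 2.893]
contact_force: [0.2, -0.1, -1.9]
opening: 0.526
grasp_force: 51.5
```

Call:
play_rows(
  dp=[
    [0, 0, 0.3],
    [0, 0, 0.9],
    [0, 0, 1.6],
    [0, 0, 2.1],
    [0, 0, 2.5],
  ],
  rot=[
    [0, 0, 0],
    [0, 0, 0],
    [0, 0, 0],
    [0, 0, 0],
    [0, 0, 0],
  ],
)

```text
clock: 24.03
eef_pos: [532.7, 26.4, 76.2]
tcp_rot: [-3.141, -0.001, 2.891]
contact_force: [-0.4, 0.3, -1.8]
opening: 0.524
grasp_force: 51.5
```

Call:
play_rows(
  dp=[
    [0, 0, 0.15],
    [0, 0, 0.27],
    [0, 0, 0.33],
    [0, 0, 0.35],
    [0, 0, 0.35],
  ],
  rot=[
    [0, 0, 0],
    [0, 0, 0],
    [0, 0, 0],
    [0, 0, 0],
    [0, 0, 0],
  ],
)

```text
clock: 24.45
eef_pos: [534.0, 27.4, 64.6]
tcp_rot: [3.141, 0.001, 2.892]
contact_force: [1.4, 0.2, -1.8]
opening: 0.525
grasp_force: 51.5
```

Call:
play_rows(
  dp=[
    [0, 0, 0.01],
    [0, 0, 0.02],
    [0, 0, 0.03],
    [0, 0, 0.03],
  ],
  rot=[
    [0, 0, 0],
    [0, 0, 0],
    [0, 0, 0],
    [0, 0, 0],
  ],
)

```text
clock: 24.78
eef_pos: [533.9, 27.6, 63.4]
tcp_rot: [3.141, 0.001, 2.892]
contact_force: [-1.3, 0.6, 3.2]
opening: 0.525
grasp_force: 52.1
```

Call:
play_rows(
  dp=[
    [0, 0, 0],
    [0, 0, 0],
    [0, 0, 0],
    [0, 0, 0],
    [0, 0, 0],
  ],
  rot=[
    [0, 0, 0],
    [0, 0, 0],
    [0, 0, 0],
    [0, 0, 0],
    [0, 0, 0],
  ],
  fingers=1,
)

```text
clock: 25.2
eef_pos: [533.3, 27.6, 62.7]
tcp_rot: [-3.142, -0.0, 2.892]
contact_force: [-0.4, 0.3, 0.2]
opening: 1.004
grasp_force: 0.0
```

Call:
play_rows(
  dp=[
    [0, 0, -0.2],
    [0, 0, -0.7],
    [0, 0, -1.5],
    [0, 0, -2.4],
    [0, 0, -3.2],
  ],
  rot=[
    [0, 0, 0],
    [0, 0, 0],
    [0, 0, 0],
    [0, 0, 0],
    [0, 0, 0],
  ],
)

```text
clock: 25.62
eef_pos: [533.2, 27.6, 193.0]
tcp_rot: [3.142, 0.0, 2.892]
contact_force: [0.3, 0.4, 0.5]
opening: 1.001
grasp_force: 0.0
```

Call:
play_rows(
  dp=[
    [0.06, -0.4, 0],
    [0.17, -1.2, 0],
    [0.3, -2.1, 0],
    [0.43, -3.0, 0],
    [0.56, -3.9, 0],
  ],
  rot=[
    [0, 0, 0],
    [0, 0, 0],
    [0, 0, 0],
    [0, 0, 0],
    [0, 0, 0],
  ],
)

```text
clock: 26.03
eef_pos: [472.4, -119.1, 191.5]
tcp_rot: [-3.142, 0.001, 2.893]
contact_force: [1.2, -0.8, 0.3]
opening: 1.0
grasp_force: 0.0
```

Call:
play_rows(
  dp=[
    [0.14, -0.95, 0],
    [0.27, -1.9, 0],
    [0.4, -2.8, 0],
    [0.51, -3.6, 0],
    [0.6, -4.2, 0],
  ],
  rot=[
    [0, 0, 0],
    [0, 0, 0],
    [0, 0, 0],
    [0, 0, 0],
    [0, 0, 0],
  ],
)

```text
clock: 26.45
eef_pos: [407.1, -277.1, 191.4]
tcp_rot: [-3.141, 0.001, 2.891]
contact_force: [0.5, 0.5, -0.4]
opening: 1.003
grasp_force: 0.0
```

Call:
play_rows(
  dp=[
    [0.07, -0.5, 0],
    [0.11, -0.8, 0],
    [0.12, -0.89, 0.3],
    [0.12, -0.89, 1.0],
    [0.12, -0.89, 1.8],
  ],
  rot=[
    [0, 0, 0],
    [0, 0, 0],
    [0, 0, 0],
    [0, 0, 0],
    [0, 0, 0],
  ],
)

```text
clock: 26.87
eef_pos: [396.2, -309.4, 119.8]
tcp_rot: [-3.14, 0.004, 2.891]
contact_force: [0.7, -0.2, 0.1]
opening: 1.004
grasp_force: 0.0
```

Call:
play_rows(
  dp=[
    [0, 0, 0.9],
    [0, 0, 1.6],
    [0, 0, 2.1],
    [0, 0, 2.35],
    [0, 0, 2.42],
  ],
  rot=[
    [0, 0, 0],
    [0, 0, 0],
    [0, 0, 0],
    [0, 0, 0],
    [0, 0, 0],
  ],
)

```text
clock: 27.28
eef_pos: [394.2, -307.2, 20.6]
tcp_rot: [3.14, -0.003, 2.892]
contact_force: [-0.5, 0.2, 0.2]
opening: 0.997
grasp_force: 0.0
```

Call:
play_rows(
  dp=[
    [0, 0, 0],
    [0, 0, 0],
    [0, 0, 0],
    [0, 0, 0],
    [0, 0, 0],
  ],
  rot=[
    [0, 0, 0],
    [0, 0, 0],
    [0, 0, 0],
    [0, 0, 0],
    [0, 0, 0],
  ],
  fingers=0,
)

```text
clock: 27.7
eef_pos: [395.9, -309.1, 23.5]
tcp_rot: [-3.14, 0.003, 2.892]
contact_force: [-0.7, 0.1, 7.4]
opening: 0.505
grasp_force: 49.8
```

Call:
play_rows(
  dp=[
    [0, 0, 0],
    [0, 0, 0],
    [0, 0, 0],
    [0, 0, 0],
  ],
  rot=[
    [0, 0, 0],
    [0, 0, 0],
    [0, 0, 0],
    [0, 0, 0],
  ],
)

```text
clock: 28.03
eef_pos: [395.9, -309.1, 23.5]
tcp_rot: [-3.14, 0.003, 2.892]
contact_force: [-0.9, 0.4, 5.7]
opening: 0.499
grasp_force: 49.8
```

Run:
```python
from h import *
from rig import optics,telemetry
f=optics.grab_frame("scene");t=optics.grab_frame("top")
b=blob(t,proj(t,(533,28,128)),*C["cap"],rad=10);print("bottle",b and(b[:3],cast(t,b[0],128)))
b=blob(f,proj(f,(533,28,125)),*C["cap"],rad=10);print("bottleS",b and(b[:3],cast(f,b[0],125)))
b=blob(t,proj(t,(550,136,126)),(0,0,0),(179,120,70),rad=12);print("jar",b and(b[:3],cast(t,b[0],126)))
a=cv2.resize(f["color"][130:280,240:440],None,fx=2,fy=2);c=cv2.resize(t["color"][150:280,240:440],None,fx=2,fy=2)
cv2.imwrite("pics/p4.png",np.vstack([a,c])[:,:,::-1])
```

```text
bottle ((array([307.475, 213.75 ]), 40.0, (304, 211, 8, 7)), array([532.223977  ,  27.78584083, 128.        ]))
bottleS ((array([339.70945946, 176.89864865]), 148.0, (333, 170, 15, 15)), array([520.48189491,  25.13879047, 125.        ]))
jar ((array([270.3943662 , 208.63380282]), 142.0, (264, 203, 14, 13)), array([550.76875342, 138.20738322, 126.        ]))
```

View pics/p4.png

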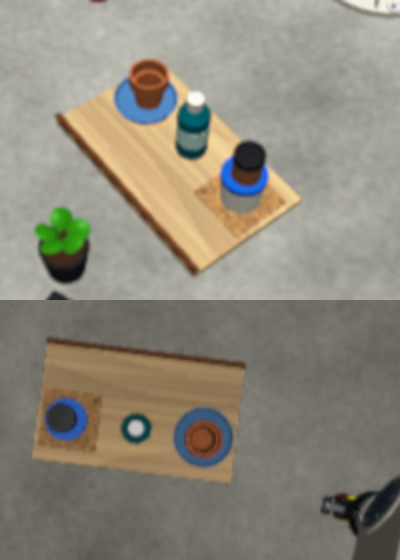

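The bottle and jar are well placed: the bottle cap is at (532,28) and the jar at (551,138). Next I'll carry the tin over.

Call:
play_rows(
  dp=[
    [0, 0, -0.2],
    [0, 0, -0.7],
    [0, 0, -1.5],
    [0, 0, -2.4],
    [0, 0, -3.4],
  ],
  rot=[
    [0, 0, 0],
    [0, 0, 0],
    [0, 0, 0],
    [0, 0, 0],
    [0, 0, 0],
  ],
)

```text
clock: 28.55
eef_pos: [394.0, -307.5, 159.6]
tcp_rot: [3.141, -0.001, 2.892]
contact_force: [1.0, -0.5, -0.9]
opening: 0.502
grasp_force: 51.1
```

Call:
play_rows(
  dp=[
    [-0.1, 0.28, 0],
    [-0.31, 0.85, 0],
    [-0.59, 1.6, 0],
    [-0.86, 2.35, 0],
    [-1.14, 3.1, 0],
  ],
  rot=[
    [0, 0, 0],
    [0, 0, 0],
    [0, 0, 0],
    [0, 0, 0],
    [0, 0, 0],
  ],
)

```text
clock: 28.97
eef_pos: [470.3, -198.2, 159.0]
tcp_rot: [-3.141, 0.001, 2.891]
contact_force: [-0.0, -0.5, -1.1]
opening: 0.502
grasp_force: 51.1
```

Call:
play_rows(
  dp=[
    [-0.31, 0.85, 0],
    [-0.62, 1.69, 0],
    [-0.93, 2.54, 0],
    [-1.21, 3.29, 0],
    [-1.48, 4.04, 0],
  ],
  rot=[
    [0, 0, 0],
    [0, 0, 0],
    [0, 0, 0],
    [0, 0, 0],
    [0, 0, 0],
  ],
)

```text
clock: 29.38
eef_pos: [567.9, -55.5, 158.8]
tcp_rot: [3.141, 0.001, 2.892]
contact_force: [0.2, -0.8, -1.5]
opening: 0.501
grasp_force: 51.1
```

Call:
play_rows(
  dp=[
    [-0.28, 0.75, 0],
    [-0.5, 1.35, 0],
    [-0.66, 1.8, 0],
    [-0.74, 2.0, 0],
    [-0.75, 2.05, 0],
  ],
  rot=[
    [0, 0, 0],
    [0, 0, 0],
    [0, 0, 0],
    [0, 0, 0],
    [0, 0, 0],
  ],
)

```text
clock: 29.8
eef_pos: [617.0, 15.9, 158.4]
tcp_rot: [3.141, 0.001, 2.893]
contact_force: [-0.4, -0.2, -0.2]
opening: 0.502
grasp_force: 51.1
```

Call:
play_rows(
  dp=[
    [0, 0, 0.4],
    [0, 0, 1.1],
    [0, 0, 1.8],
    [0, 0, 2.4],
    [0, 0, 2.75],
  ],
  rot=[
    [0, 0, 0],
    [0, 0, 0],
    [0, 0, 0],
    [0, 0, 0],
    [0, 0, 0],
  ],
)

```text
clock: 30.22
eef_pos: [614.0, 13.4, 45.6]
tcp_rot: [-3.14, -0.003, 2.891]
contact_force: [0.2, -0.5, -1.5]
opening: 0.499
grasp_force: 51.1
```

Call:
play_rows(
  dp=[
    [0, 0, 0.12],
    [0, 0, 0.22],
    [0, 0, 0.28],
    [0, 0, 0.3],
    [0, 0, 0.3],
  ],
  rot=[
    [0, 0, 0],
    [0, 0, 0],
    [0, 0, 0],
    [0, 0, 0],
    [0, 0, 0],
  ],
)

```text
clock: 30.63
eef_pos: [616.9, 14.5, 36.8]
tcp_rot: [3.141, 0.001, 2.892]
contact_force: [0.7, -0.3, -1.4]
opening: 0.5
grasp_force: 51.1
```

Call:
play_rows(
  dp=[
    [0, 0, 0.01],
    [0, 0, 0.02],
    [0, 0, 0.025],
    [0, 0, 0.025],
  ],
  rot=[
    [0, 0, 0],
    [0, 0, 0],
    [0, 0, 0],
    [0, 0, 0],
  ],
)

```text
clock: 30.97
eef_pos: [616.9, 14.7, 35.6]
tcp_rot: [3.141, 0.001, 2.892]
contact_force: [-0.6, -0.3, 3.7]
opening: 0.5
grasp_force: 51.6
```

Call:
play_rows(
  dp=[
    [0, 0, 0],
    [0, 0, 0],
    [0, 0, 0],
    [0, 0, 0],
    [0, 0, 0],
  ],
  rot=[
    [0, 0, 0],
    [0, 0, 0],
    [0, 0, 0],
    [0, 0, 0],
    [0, 0, 0],
  ],
  fingers=1,
)

```text
clock: 31.38
eef_pos: [616.3, 14.7, 34.8]
tcp_rot: [-3.142, -0.0, 2.892]
contact_force: [-0.3, 0.7, 0.5]
opening: 0.998
grasp_force: 0.0
```

Call:
play_rows(
  dp=[
    [0, 0, -0.2],
    [0, 0, -0.7],
    [0, 0, -1.5],
    [0, 0, -2.4],
    [0, 0, -3.3],
  ],
  rot=[
    [0, 0, 0],
    [0, 0, 0],
    [0, 0, 0],
    [0, 0, 0],
    [0, 0, 0],
  ],
)

```text
clock: 31.8
eef_pos: [615.8, 14.7, 168.5]
tcp_rot: [-3.141, -0.001, 2.892]
contact_force: [-0.1, -0.3, -1.0]
opening: 0.998
grasp_force: 0.0
```

Call:
play_rows(
  dp=[
    [0, 0, -0.7],
    [0, -0.6, -1.0],
    [0, -1.4, -1.0],
    [0, -2.3, -1.0],
    [0, -3.2, -1.0],
  ],
  rot=[
    [0, 0, 0],
    [0, 0, 0],
    [0, 0, 0],
    [0, 0, 0],
    [0, 0, 0],
  ],
)

```text
clock: 32.22
eef_pos: [584.5, -110.2, 208.1]
tcp_rot: [3.142, 0.001, 2.893]
contact_force: [0.2, -0.5, 0.0]
opening: 1.004
grasp_force: 0.0
```

Call:
play_rows(
  dp=[
    [0.3, -0.9, 0],
    [0.6, -1.8, 0],
    [0.9, -2.7, 0],
    [1.1, -3.3, 0],
    [1.1, -3.4, 0],
  ],
  rot=[
    [0, 0, 0],
    [0, 0, 0],
    [0, 0, 0],
    [0, 0, 0],
    [0, 0, 0],
  ],
)

```text
clock: 32.63
eef_pos: [506.0, -233.3, 207.6]
tcp_rot: [-3.14, -0.0, 2.889]
contact_force: [0.2, -0.7, -0.7]
opening: 0.999
grasp_force: 0.0
```

Run:
```python
from h import *
from rig import optics,telemetry
f=optics.grab_frame("scene");t=optics.grab_frame("top");print(telemetry.sense()["eef_pos"])
for n,p,c,r in [("bottle",(533,28,128),"cap",10),("tin",(616,14,78),"yellow",12),("tub",(550,136,76),"blue",14),("pot",(515,-80,78),"terra",16),("vase",(471,396,28),"green",25),("seedling",(791,34,100),"green",25)]:
    for nm,g in(("T",t),("S",f)):
        b=blob(g,proj(g,p),*C[c],rad=r);print(n,nm,b and(b[0].round(1),b[1],cast(g,b[0],p[2]).round(1)))
b=blob(t,proj(t,(550,136,126)),(0,0,0),(179,120,70),rad=12);print("jar",b and(b[:2],cast(t,b[0],126)))
a=cv2.resize(f["color"][130:280,240:440],None,fx=2,fy=2);c=cv2.resize(t["color"][150:280,240:440],None,fx=2,fy=2)
cv2.imwrite("pics/p5.png",np.vstack([a,c])[:,:,::-1])
```

```text
[ 508.12338619 -231.22066324  207.52493194]
bottle T (array([307.4, 213.7]), 41.0, array([532.4,  28. , 128. ]))
bottle S (array([340.2, 176.4]), 177.0, array([520.2,  26.6, 128. ]))
tin T (array([311.1, 187.2]), 180.0, array([615.5,  14.5,  78. ]))
tin S (array([313. , 204.6]), 195.0, array([615.3,  14. ,  78. ]))
tub T (array([275. , 209.8]), 170.0, array([548.1, 129. ,  76. ]))
tub S (array([360.8, 220.2]), 187.0, array([562. , 141.9,  76. ]))
pot T (array([341.4, 219.2]), 256.0, array([512.7, -77.2,  78. ]))
pot S (array([314.1, 170.3]), 348.0, array([523.1, -68.7,  78. ]))
vase T (array([193.6, 236.5]), 301.0, array([470.9, 396.2,  28. ]))
vase S (array([454.6, 261. ]), 562.0, array([460.4, 389.8,  28. ]))
seedling T (array([303.2, 130.3]), 386.0, array([791.4,  34.3, 100. ]))
seedling S (array([270.9, 245.8]), 463.0, array([793.5,  36.2, 100. ]))
jar ((array([270.3943662 , 208.63380282]), 142.0), array([550.76875342, 138.20738322, 126.        ]))
```

View pics/p5.png

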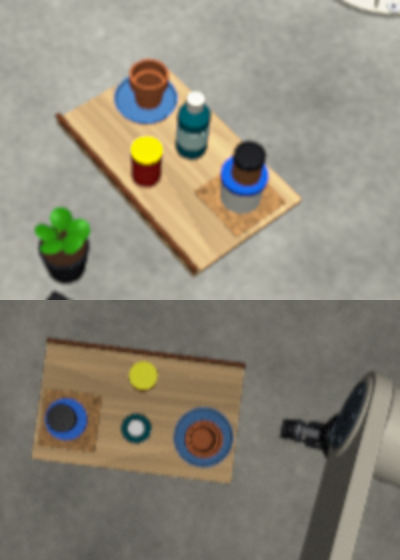

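The picture shows everything upright and in place: tin at (143,375), bottle at (136,428), pot at (203,437) and jar on the tub at (65,418) in the crop. The vase and the seedling haven't moved.

Call:
play_rows(
  dp=[
    [0, 0, 0],
    [0, 0, 0],
    [0, 0, 0],
    [0, 0, 0],
    [0, 0, 0],
  ],
  rot=[
    [0, 0, 0],
    [0, 0, 0],
    [0, 0, 0],
    [0, 0, 0],
    [0, 0, 0],
  ],
)

```text
clock: 33.15
eef_pos: [508.8, -229.5, 206.8]
tcp_rot: [3.142, -0.0, 2.893]
contact_force: [-0.1, -0.3, 0.6]
opening: 1.003
grasp_force: 0.0
```

```bash
python3 -c "
from rig import r
print(r.sign_off())"
```

```text
the job is handed in; nothing more can be done
None
```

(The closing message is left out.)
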